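Tighten a lens retaining ring with a two-pin spanner

TASK

The brass retaining ring inside the clamped lens barrel is loose. Take the two-pin spanner from its wooden stand, feel its pins gently into the ring's two holes and turn the ring clockwise (seen from above) until it stops fully home, without forcing it. Then set the spanner back upright on its stand as you found it, and leave the other things on the bench where they are.

Things in the scene. Friction and masses are not known exactly. Their poses are not given: they have to be found in the camera images.
- spanner_grip (a point): Centre of the spanner's grip, a dark wooden block with two thin brass bands on top of the tool: 60 mm along its x, 22 mm along its y, 40 mm high, its top 20 mm above this point; below it 26 mm of round shaft, 16 mm thick. z points up. Take it across its 22 mm sides. The two halves of the spanner are alike: half a turn makes no difference.
- spanner: The spanner, one rigid steel tool 92 mm tall, 175 to 350 g. Origin midway between the two pin tips, 72 mm below the grip's centre, same axes. Two round-ended pins, 6 mm thick and 16 mm long, at x = -24 and +24 mm, hang from a steel bridge 60 mm (x) by 22 mm (y) by 10 mm high.
- stand: Fixed wooden stand: foot 76 x 46 x 8 mm, origin at the centre of its underside on the bench. On it a block 34 mm (x) by 40 mm (y), top 30 mm above the bench, with a cheek 6 mm high along each y side, 28 mm between cheeks. The spanner's x lies along the stand's x.
- stand_seat (a point): Point on top of the stand's block, midway between the cheeks, 30 mm above the bench. The underside of the spanner's bridge rests here, upright, the pins hanging free beyond the block's two x ends (4 mm play along x, 3 mm along y), so that the pin tips are then 16 mm below this point.
- ring_centre (a point): Centre of the brass ring's upper face, 66 mm above the bench, on the barrel's axis; axes are the holder's, not the ring's. Ring 71 mm across outside, 32 mm inside, 8 mm thick; two opposite through holes 9 mm wide (countersunk to 11 mm), 24 mm from the centre, with a flat floor 8 mm below the upper face. The pins have about 0.06 rad of play in them either way.
- barrel_rim (a point): Centre of the lens barrel's rim, 74 mm above the bench, 8 mm above the ring; the recess over the ring is round, 74 mm across. The barrel is a knurled aluminium cylinder 91 mm across, clamped in a round grey holder 112 mm across whose clamp lug, 30 mm wide, stands out towards this point's -x; both are fixed.
- retainer (a joint): Angle (rad) the ring must still turn clockwise from above: 0 is home at a hard stop; starts at 0.6 to 1.1. The ring turns stiffly (0.18 N m), keeps its height, stays where left; a sliding press under 6 N does not drag it. The line of its holes stands at this angle plus an unknown offset of up to 0.7 either way, anticlockwise from the holder's x axis: see or feel it.
- loupe: Black eyeglass, 36 mm across and 31 mm high, standing on the bench: leave alone. Origin at its underside.
- tin: Round aluminium tin, 36 mm across, 19 mm high: leave alone. Origin at its underside.
- oil_jar: Black jar, 32 mm across, 45 mm high: leave alone. Origin at its underside.
- tweezers: Steel tweezers lying flat, 116 mm long, 9 mm wide: leave alone. Origin at its underside.
- watch: Pocket watch lying on its back, 64 x 46 x 12 mm: leave alone. Origin at its underside.

How it is judged:
By the outcome, as a careful person would: the job done as asked, in the order asked, and still so for the second after the job is handed in, with the robot touching nothing.
It also fails if it takes over 72 s, if anything falls off the work surface, if the arm or the gripper's body presses on something with over 40 N, if the wrist force passes 120 N, or if a joint passes its speed limit or range.

ROBOT

A 7-joint arm with a two-finger parallel gripper is mounted at the origin on a cart in front of the work surface, level with it; the furniture and walls round the work are solid. World frame = base frame: x ahead of the robot, y to its left, z up, the work surface at z = 0. Lengths are in m, angles in degrees, forces in N, time in s.
With the tool pointing down it reaches from about 0.425 to 0.875 m from the base axis. Payload 4.7 kg.
Tool frame: the origin (TCP) lies at the centre of the arm's flange, where the gripper is bolted on; the fingertips stand 182 mm ahead of it and the grasp point (between the pads) lies 164 mm ahead of it; z points along the fingers, y is the line along which they close (so a half turn about z gives the same grasp; the last joint's range is limited). The gripper opens to 87 mm and grips with 3 to 60 N. Pads are 19 mm wide; open, the fingers measure 117 mm over their backs; the gripper's body (75 mm by 190 mm) begins 51 mm behind the grasp point.
Start: joints at [0.808, 18.392, -4.016, 83.108, 1.295, 78.541, -3.26], TCP at [0.65, -0, 0.405] pointing down, gripper open.
Joint ranges: [-163.93, 163.93], [-17.29, 119.83], [-79.2, 71.16], [3.27, 140.29], [-89.18, 269.18], [5.43, 117.66], [-154.24, 154.24]. Speed limits (degrees/s): [147.25, 147.25, 180, 180, 180, 180, 180].

INTERFACE

Orientations are given as [roll, pitch, yaw] about the fixed x, y, z axes, in that order (R = Rz(yaw) Ry(pitch) Rx(roll)).
In Python, from cell import env gives the robot as it stands. The module is installed in compiled form; this text tells all that it offers.
- The arm moves only by the tool step_arm, never from a script. Its argument "steps" is one flat list of numbers, 5 for each row, row after row: the opening, from 0 (shut) to 1 (fully open), then the shift along the tool's x, y, z in mm, then the turn about the tool's z in degrees. In form: [grip, dx, dy, dz, roll, grip, dx, dy, dz, roll, ...]. A call has 1 to 12 rows; each row shifts and turns the commanded pose from where the row before left it, along the tool's axes as they then stand; what a row does not reach is not made up. A row lasts 1/8 s, in which the tool goes at most 62.5 mm and 10.7 degrees, less where a joint would pass 70% of its speed; a pose out of reach is approached as far as the arm can. A call with a gripper value outside its range is refused whole. The fingers move at their own pace and stop on an object; "grip_force" is the grip in N (left out, the last holds). Time passes only in rows, so rows that do not move let the fingers close. It gives the time, the measured TCP pose, the force, the opening and the grip force at its end, in the units of the state.
- env.get_obs(): the state, without advancing time (a new reading comes with each control period).
- env.read_camera(name): name is "scene" or "side" or "wrist"; returns a dict with "image" (420x560x3 uint8, red, green, blue), "camera_matrix" (3x3 intrinsics, pixels), "R" (3x3) and "t" (3): a world point X has camera coordinates R X + t. Camera axes: x right, y down, z forward; pixel columns grow to the right and rows downward; lengths in m; the calibration is good to about 2 mm. A picture is of the moment at which its call begins. There is no depth.
- env.sign_off(): hands the job in; it is judged then, once.
The state is a dict: "time_s": time; "qpos": joint angles; "joint_velocities": joint speeds; "effort": joint torques, N m; "tool_pos": TCP position; "tool_rot": TCP orientation; "force": force on the tool from outside, world axes, zero at the start; "wrist_torque": the same for the moment, N m; "grip_width": finger opening in m; "grasp_force": force on a finger pad.
Only numpy, scipy, OpenCV 4.12 (cv2) and the standard library are available. Lean on these libraries where they do the work, as an engineer would, in place of code of your own. Each camera call takes 0.05 s, during which the arm holds its last target. There are 200 camera calls.

## Working session

There is one attempt and no reset: what is moved stays moved. The work goes in short steps, Python scripts to look and compute and a tool call to move; the robot and the scene stay as the last step left them, time stands still between calls to the robot, and variables do not carry over. Pictures are saved under pics/ and viewed, at most 10 in all, crops included, and the job is handed in when it is done.

Besides the shell and the picture viewer there is one more tool, called after "Emit:" as a command line: name --argument value ..., lists and objects as JSON in quotes. step_arm: Moves the arm, as the interface text tells. Its arguments: {"type":"object","properties":{"steps":{"type":"array","items":{"type":"number"}},"grip_force":{"type":"number"}},"required":["steps"]}

```bash
mkdir -p pics; cat > h.py <<'E'
import numpy as np, cv2
from cell import env
def cam(n,save=None):
    c=env.read_camera(n)
    if save: cv2.imwrite('pics/'+save,c['image'][:,:,::-1])
    return c
def ray(c,u,v,z):
    K,R,t=map(np.array,(c['camera_matrix'],c['R'],c['t']))
    d=R.T@np.linalg.solve(K,[u,v,1]); o=-R.T@t
    return o+d*(z-o[2])/d[2]
def proj(c,X):
    p=np.array(c['camera_matrix'])@(np.array(c['R'])@np.array(X)+np.array(c['t'])); return p[:2]/p[2]
E
python3 - <<'E'
from h import *
import pickle
cs=[cam(n) for n in('scene','wrist')]
pickle.dump(cs,open('c0.pkl','wb'))
for i,c in enumerate(cs): cv2.imwrite(f'pics/a{i}.png',c['image'][:,:,::-1])
o=env.get_obs(); print(o)
for c in cs: print(-np.array(c['R']).T@c['t'],c['camera_matrix'][0])
E
```

```text
{'time_s': 0.1, 'qpos': array([ 0.8075959 , 18.43346487, -4.01619563, 83.16882353,  1.29650476,
       78.54158204, -3.25818704]), 'joint_velocities': array([ 0.02954213,  0.03029546,  0.10886167, -0.13837069,  0.01379626,
       -0.1487263 , -0.01704383]), 'effort': array([ 1.37795760e-04, -4.92569017e+01, -4.06077392e-01, -3.13399816e+01,
       -6.42974046e-02,  3.95253638e-02,  6.49213871e-05]), 'tool_pos': array([ 6.49806789e-01, -2.74196369e-05,  4.03778011e-01]), 'tool_rot': array([-1.79901451e+02,  6.82823234e-03,  9.00047680e+01]), 'force': array([-0.4184093 , -0.00239274,  0.43766166]), 'wrist_torque': array([-0.02276112,  0.0325442 , -0.00707905]), 'grasp_force': 0.0, 'grip_width': 0.08686597482501082}
[-0.36703648 -0.27317843  0.74018238] [502.06968978   0.         277.80434473]
[0.6500385  0.07935734 0.38310709] [318.55967096   0.         285.05063305]
```

View pics/a0.png

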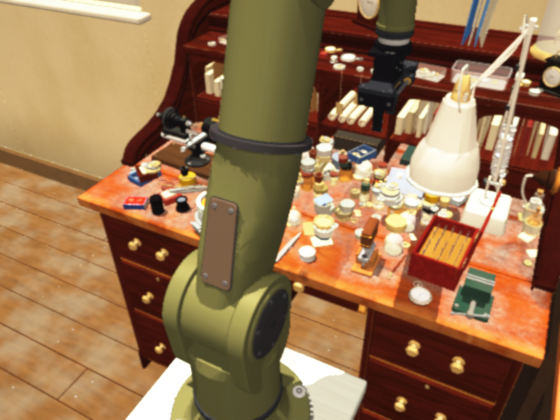

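View pics/a1.png

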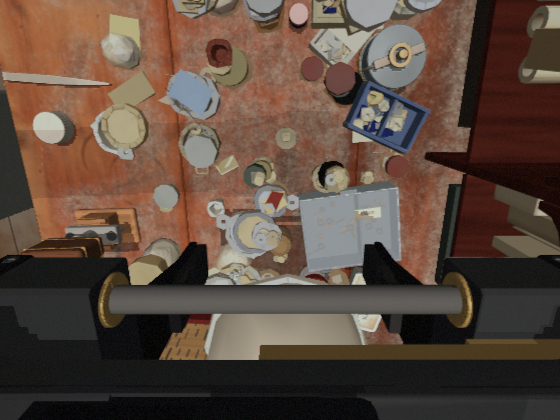

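The scene picture shows the spanner on its stand near (370,245), with the barrel probably hidden behind the arm near (200,200). The wrist picture shows the stand and spanner at lower left (90,230), and the lamp shade at the bottom (285,330).

```bash
python3 - <<'E'
from h import *
import pickle
c=cam('side','a2.png'); pickle.dump(c,open('c1.pkl','wb'))
R=np.array(c['R']);print(-R.T@c['t'],R[2])
cs=pickle.load(open('c0.pkl','rb'))
for p in [(370,240),(365,268)]: print(ray(cs[0],*p,0.1),ray(cs[0],*p,0.008))
for p in [(60,250),(107,215)]: print(ray(cs[1],*p,0.1),ray(cs[1],*p,0.008))
E
```

```text
[-0.05224252 -0.55133336  0.69940094] [ 0.44588005  0.67056946 -0.59289762]
[ 0.38374125 -0.07497443  0.1       ] [ 0.49163481 -0.04649073  0.008     ]
[ 0.30353958 -0.0932796   0.1       ] [ 0.39990743 -0.06742651  0.008     ]
[ 0.43166955 -0.0490835   0.1       ] [ 0.36070721 -0.09082233  0.008     ]
[ 0.48299617 -0.01343864  0.1       ] [ 0.42871319 -0.04359412  0.008     ]
```

View pics/a2.png

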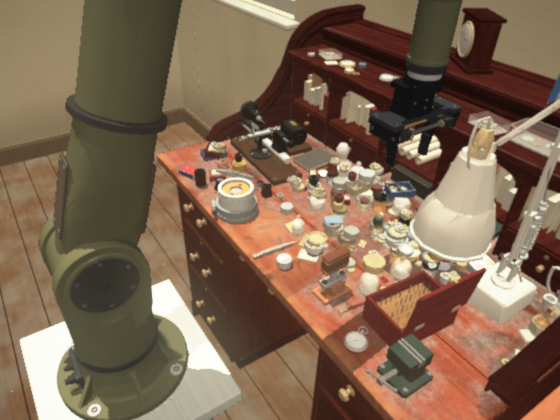

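The side picture shows the barrel at about (236,190) with the brass ring in it, the spanner grip at (335,258), its stand at (330,290), and the lamp at (455,210).

```bash
python3 - <<'E'
from h import *
import pickle
c=pickle.load(open('c1.pkl','rb'))
print('barrel',ray(c,236,188,0.07)); print('grip top',ray(c,335,255,.106)); print('stand',ray(c,330,295,.008))
im=c['image'][140:320,170:390]; cv2.imwrite('pics/a3.png',cv2.resize(im,(792,648),interpolation=2)[:600,:,::-1])
cs=pickle.load(open('c0.pkl','rb'))
print(ray(cs[0],370,226,.106))
print([proj(cs[1],[.45,-.04,z]) for z in(0,.106)])
E
```

```text
barrel [0.40012826 0.29948279 0.07      ]
grip top [ 0.421872   -0.06183386  0.106     ]
stand [ 0.41200876 -0.07225301  0.008     ]
[ 0.41842888 -0.06229716  0.106     ]
[array([126.8164727 , 210.30868508]), array([ 73.15022358, 243.7946551 ])]
```

View pics/a3.png

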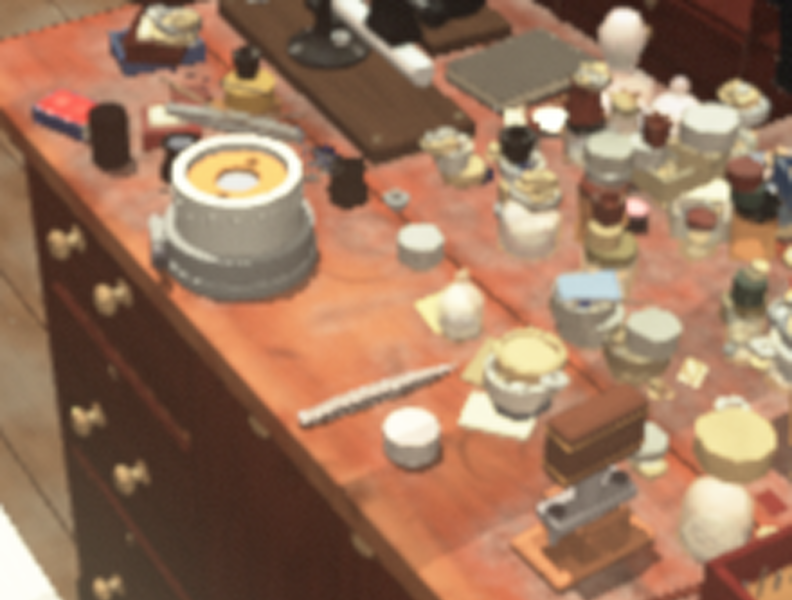

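The crop shows the barrel and holder at crop (238,210), with the ring inside and the lug on the left (155,235). The spanner is at crop (597,450) with its long axis roughly along world x, and tweezers and tin lie nearby. I'll move above the spanner and turn the jaws across it.

Emit:
step_arm --steps '[1,-15,-48,0,0,1,-15,-48,0,0,1,-15,-48,0,0,1,-15,-46,0,0,1,0,0,0,10,1,0,0,0,10,1,0,0,0,10,1,0,0,0,10,1,0,0,0,10,1,0,0,0,10,1,0,0,0,10,1,0,0,0,10]'

```text
time_s: 1.65
tool_pos: [0.4598, -0.06, 0.4045]
tool_rot: [-180.0, 0.0, 9.7]
force: [0.1, -0.2, -0.6]
grip_width: 0.087
grasp_force: 0.0
```

```bash
python3 - <<'E'
from h import *
import pickle
c=cam('wrist','b0.png'); pickle.dump(c,open('c2.pkl','wb'))
o=env.get_obs(); print(o['tool_pos'],o['tool_rot'],o['qpos'],o['force'])
print(proj(c,[.42,-.062,.106]),proj(c,[.42,-.062,.0]))
E
```

```text
[ 0.45986979 -0.06004409  0.40454953] [-1.79999413e+02  1.93008130e-02  9.37379192e+00] [  9.12656525  -4.07558711  -4.72896416 108.17826456  -0.34199093
  75.90262141 -76.13329244] [-0.92453624 -0.63178113  0.66005657]
[280.0190896  243.44534772] [281.35182085 210.05998556]
```

View pics/b0.png

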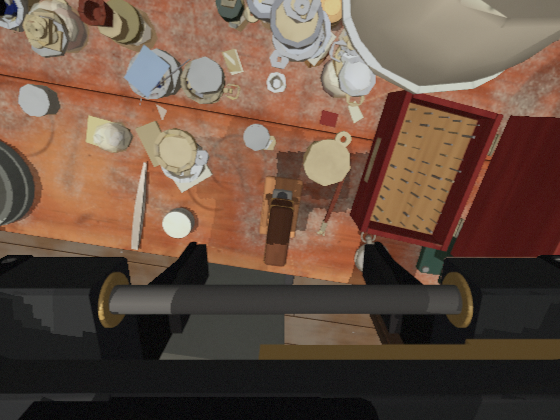

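The wrist picture shows the grip at about (280,232), long axis near vertical, over the stand (275,200). The red box is to the right (from 355), the tin at (178,222), the tweezers at (140,205) and the edge of the barrel holder at (10,190).

```bash
python3 - <<'E'
from h import *
import pickle
c=pickle.load(open('c2.pkl','rb')); im=c['image']
sub=im[170:280,240:320].astype(int); 
m=((sub.sum(2)<230)&(sub[:,:,0]>sub[:,:,2]+10)&(sub[:,:,0]<125)).astype(np.uint8)
m[:20]=0
n,l,s,ce=cv2.connectedComponentsWithStats(m); k=1+s[1:,4].argmax(); print(s[k],ce[k]+[240,170])
cv2.imwrite('pics/b1.png',np.hstack([cv2.resize(im[170:280,240:320,::-1],None,fx=5,fy=5,interpolation=2),cv2.resize(np.dstack([(l==k)*255]*3).astype(np.uint8),None,fx=5,fy=5,interpolation=0)])[:590])
for p in [(270,205),(293,205),(266,264),(287,265),(352,210),(400,95)]: print(p,ray(c,*p,.106),ray(c,*p,.05))
E
```

```text
[  24   20   56   76 1717] [285.05008736 219.60687245]
(270, 205) [ 0.45578229 -0.04685975  0.106     ] [ 0.43908514 -0.0468543   0.05      ]
(293, 205) [ 0.45928705 -0.06747901  0.106     ] [ 0.44329608 -0.07162817  0.05      ]
(266, 264) [ 0.39660871 -0.05217571  0.106     ] [ 0.36798858 -0.05324138  0.05      ]
(287, 265) [ 0.39895228 -0.07229504  0.106     ] [ 0.37080436 -0.07741459  0.05      ]
(352, 210) [ 0.46363072 -0.12144315  0.106     ] [ 0.44851496 -0.13646563  0.05      ]
(400, 95) [ 0.56700796 -0.1378651   0.106     ] [ 0.57272183 -0.15619646  0.05      ]
```

View pics/b1.png

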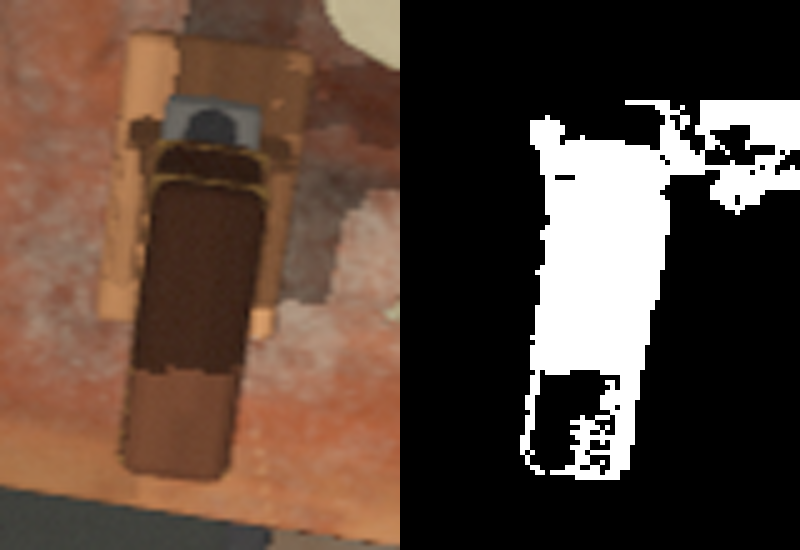

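The crop shows the grip's top face with corners at about (270.4,206), (293.4,207), (264.4,264) and (286,265.6) in full-image pixels. It sits upright on the stand.

```bash
python3 - <<'E'
from h import *
import pickle
c=pickle.load(open('c2.pkl','rb'))
P=np.array([ray(c,*p,.105) for p in [(270.4,206),(293.4,207),(264.4,264),(286,265.6)]])
print(P.mean(0)); a=P[0]-P[2];b=P[1]-P[3]
for v in(a,b): print(np.linalg.norm(v),np.degrees(np.arctan2(v[1],v[0])))
for v in(P[0]-P[1],P[2]-P[3]): print(np.linalg.norm(v))
o=env.get_obs();print(o['tool_rot'],o['tool_pos'])
y=np.radians(o['tool_rot'][2]);d=P.mean(0)-o['tool_pos']
print('tool dx,dy',d[0]*np.cos(y)+d[1]*np.sin(y), d[0]*np.sin(y)-d[1]*np.cos(y))
s=pickle.load(open('c1.pkl','rb'))
print([ray(s,*p,z) for p,z in [((236,188),.074)]])
E
```

```text
[ 0.42632084 -0.05945579  0.105     ]
0.05885906196512344 3.217526479295911
0.059622477229967746 3.1674867419979886
0.021038742944254406
0.020949511890453878
[-1.79999413e+02  1.93008130e-02  9.37379192e+00] [ 0.45986979 -0.06004409  0.40454953]
tool dx,dy -0.03300513989408659 -0.0060447179138275456
[array([0.39725333, 0.29407564, 0.074     ])]
```

Emit:
step_arm --steps '[1,0,0,0,6.3,1,-16,0,0,0,1,-17,-3,0,0,1,0,0,30,0,1,0,0,30,0,1,0,0,0,0,1,0,0,0,0]'

```text
time_s: 2.58
tool_pos: [0.4269, -0.0592, 0.3459]
tool_rot: [180.0, -0.1, 3.8]
force: [-0.6, -0.1, -0.2]
grip_width: 0.0872
grasp_force: 0.0
```

```bash
python3 - <<'E'
from h import *
import pickle
c=cam('wrist','b2.png'); pickle.dump(c,open('c3.pkl','wb'))
o=env.get_obs(); print(o['tool_pos'],o['tool_rot'],o['qpos'],o['force'])
E
```

```text
[ 0.42713595 -0.05924433  0.34618011] [ 1.79974716e+02 -1.24959477e-01  3.75788906e+00] [  9.58765189  -5.9333158   -4.90910181 116.71418294  -0.53555913
  69.07103269 -81.34722414] [-0.29409645 -0.23231802  0.04258195]
```

View pics/b2.png

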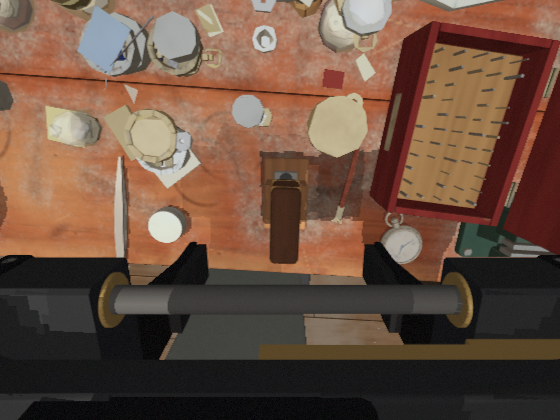

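The grip is centred between the fingers at (285,225), the box edge is at 380 and the watch at (400,242). I'll half-close for clearance, descend and grip.

Emit:
step_arm --steps '[0.6,0,0,0,0.5,0.6,0,0,25,0,0.6,0,0,25,0,0.6,0,0,25,0,0.6,0,0,15,0,0.6,0,0,6,0,0.6,0,0,0,0,0.6,0,0,0,0,0,0,0,0,0,0,0,0,0,0,0,0,0,0,0]' --grip_force 40

```text
time_s: 4.0
tool_pos: [0.4269, -0.0592, 0.2489]
tool_rot: [180.0, -0.0, 3.2]
force: [-0.7, -0.6, -0.1]
grip_width: 0.03
grasp_force: 0.0
```

```bash
python3 - <<'E'
from h import *
o=env.get_obs(); print({k:np.round(o[k],3) for k in('tool_pos','tool_rot','force','wrist_torque','grip_width','grasp_force')})
E
```

```text
{'tool_pos': array([ 0.427, -0.059,  0.249]), 'tool_rot': array([ 1.79994e+02, -1.90000e-02,  3.20000e+00]), 'force': array([-0.703, -0.591, -0.142]), 'wrist_torque': array([0.034, 0.153, 0.012]), 'grip_width': np.float64(0.03), 'grasp_force': np.float64(0.0)}
```

Emit:
step_arm --steps '[0,0,0,0,0,0,0,0,0,0,0,0,0,-10,0,0,0,0,-30,0,0,0,0,-40,0,0,0,0,-40,0,0,0,0,-30,0,0,0,0,0,0]'

```text
time_s: 5.0
tool_pos: [0.4274, -0.0592, 0.401]
tool_rot: [179.9, -0.3, 3.2]
force: [0.4, -0.2, -3.7]
grip_width: 0.0219
grasp_force: 39.8
```

```bash
python3 - <<'E'
from h import *
import pickle
o=env.get_obs(); print({k:np.round(o[k],3) for k in('tool_pos','tool_rot','force','wrist_torque','grip_width','grasp_force')})
c=pickle.load(open('c1.pkl','rb'))
for p in [(240.8,185.8),(222.8,192.2),(235.8,190)]: print(ray(c,*p,.066))
cv2.imwrite('pics/b3.png',cv2.resize(c['image'][165:235,195:275,::-1],None,fx=8,fy=8,interpolation=cv2.INTER_CUBIC))
E
```

```text
{'tool_pos': array([ 0.427, -0.059,  0.401]), 'tool_rot': array([179.947,  -0.286,   3.196]), 'force': array([ 0.392, -0.225, -3.683]), 'wrist_torque': array([ 0.052,  0.077, -0.012]), 'grip_width': np.float64(0.022), 'grasp_force': np.float64(39.825)}
[0.41848763 0.30739234 0.066     ]
[0.36547874 0.30554845 0.066     ]
[0.39805709 0.2971018  0.066     ]
```

View pics/b3.png

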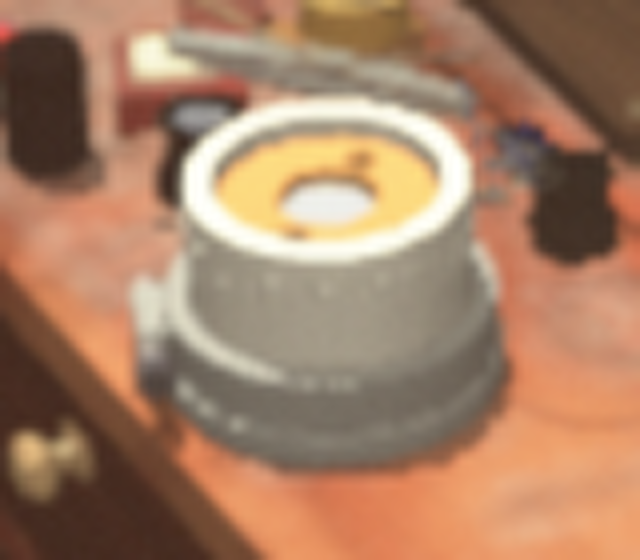

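The crop shows the ring with holes at about crop (360,160) and (293,233), i.e. full (240,185) and (231.6,194.1). The lug is at crop (150,330), towards the bench's front left.

```bash
python3 - <<'E'
from h import *
import pickle
c=pickle.load(open('c1.pkl','rb'))
q=lambda u,v,z:ray(c,195+(u+.5)/8-.5,165+(v+.5)/8-.5,z)
a,b=q(360,160,.066),q(293,233,.066); m=(a+b)/2; d=a-b
print(a,b,m,np.linalg.norm(d),np.degrees(np.arctan2(d[1],d[0])))
# rim outer ellipse extremes
L,R,T,B=q(183,185,.074),q(473,185,.074),q(325,97,.074),q(325,262,.074)
print((L+R)/2,(T+B)/2,np.linalg.norm(L-R),np.linalg.norm(T-B))
l=q(150,330,.02);print('lug',l)
E
```

```text
[0.41869048 0.31415343 0.066     ] [0.38010661 0.28859118 0.066     ] [0.39939855 0.30137231 0.066     ] 0.046283299869581504 33.52493292204263
[0.39706054 0.29588274 0.074     ] [0.39854536 0.30056327 0.074     ] 0.09108117617613937 0.09536248949614105
lug [0.3454078  0.32473961 0.02      ]
```

Emit:
step_arm --steps '[0,4,-40,0,0,0,4,-40,0,0,0,4,-45,0,0,0,2,-45,0,0,0,0,-45,0,0,0,0,-45,0,0,0,0,0,0,-10,0,0,0,0,-10,0,0,0,0,-10,0,0,0,0,-10,0,0,0,0,-10,0,0,0,0,-10]'

```text
time_s: 6.5
tool_pos: [0.4258, 0.2009, 0.3965]
tool_rot: [-179.9, 0.1, 63.5]
force: [-0.3, 0.6, -2.6]
grip_width: 0.0219
grasp_force: 39.8
```

Emit:
step_arm --steps '[0,0,0,0,-10,0,0,0,0,-10,0,0,0,0,-7,0,0,0,0,0,0,0,0,0,0]'

```text
time_s: 7.12
tool_pos: [0.4261, 0.2011, 0.3977]
tool_rot: [-179.9, 0.0, 90.1]
force: [0.4, 0.1, -3.1]
grip_width: 0.0215
grasp_force: 39.8
```

```bash
python3 - <<'E'
from h import *
import pickle
c=cam('wrist','d0.png'); pickle.dump(c,open('c4.pkl','wb'))
o=env.get_obs(); print({k:np.round(o[k],3) for k in('tool_pos','tool_rot','qpos','force','grip_width')})
print(proj(c,[.399,.3,.066]))
E
```

```text
{'tool_pos': array([0.426, 0.201, 0.398]), 'tool_rot': array([-1.79938e+02,  2.40000e-02,  9.01100e+01]), 'qpos': array([ -6.051,  -2.49 , -21.669, 107.285,  -0.958,  75.097, -27.344]), 'force': array([-0.406, -0.336, -4.113]), 'grip_width': np.float64(0.022)}
[255.7397535  88.8069605]
```

View pics/d0.png

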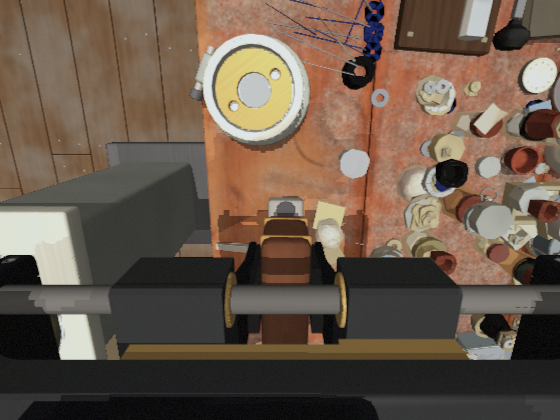

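The ring shows holes at about (275,74) and (234,105), the lug at (203,70), and the spanner held upright at (286,225).

```bash
python3 - <<'E'
from h import *
import pickle
c=pickle.load(open('c4.pkl','rb')); im=c['image']
hsv=cv2.cvtColor(im,cv2.COLOR_RGB2HSV)
y=((hsv[:,:,0]>18)&(hsv[:,:,0]<32)&(hsv[:,:,1]>110)&(hsv[:,:,2]>120)).astype(np.uint8)
y[:40]=0;y[140:]=0;y[:,:195]=0;y[:,320:]=0
n,l,s,_=cv2.connectedComponentsWithStats(y);k=1+s[1:,4].argmax();m=(l==k).astype(np.uint8)
ct,h=cv2.findContours(m,cv2.RETR_CCOMP,cv2.CHAIN_APPROX_NONE)
g=[]
for q,hh in zip(ct,h[0]):
    A=cv2.contourArea(q)
    if A>10:
        M=cv2.moments(q);p=(M['m10']/M['m00'],M['m01']/M['m00']);r=ray(c,*p,.066)
        print(hh[3],A,np.round(p,1),r,cv2.fitEllipse(q) if len(q)>5 else'')
E
```

```text
-1 1976.0 [243.7 101. ] [0.38753968 0.28941608 0.066     ] ((251.61593627929688, 91.7452392578125), (67.20709228515625, 69.61815643310547), 127.70816040039062)
0 11.5 [276.7 102.8] [0.41816332 0.28778347 0.066     ] ((276.6617126464844, 102.88011932373047), (3.2809269428253174, 5.384506702423096), 64.40335845947266)
0 106.5 [233.1 105.6] [0.37758833 0.28530289 0.066     ] ((233.13726806640625, 105.59846496582031), (11.41517448425293, 12.199556350708008), 137.63462829589844)
```

Loosen the mask (the lit half is paler).

```bash
python3 - <<'E'
from h import *
import pickle
c=pickle.load(open('c4.pkl','rb')); im=c['image'].astype(int)
print(im[74,268:284].tolist()); print(im[60,255].tolist())
d=(im[:,:,0]-im[:,:,2]); y=((d>75)&(im[:,:,0]>140)&(im[:,:,1]>120)).astype(np.uint8)
y[:40]=0;y[140:]=0;y[:,:195]=0;y[:,320:]=0
n,l,s,_=cv2.connectedComponentsWithStats(y);k=1+s[1:,4].argmax();m=(l==k).astype(np.uint8)
ct,h=cv2.findContours(m,cv2.RETR_CCOMP,cv2.CHAIN_APPROX_NONE)
for q,hh in zip(ct,h[0]):
    A=cv2.contourArea(q)
    if A>10:
        e=cv2.fitEllipse(q); print(hh[3],A,np.round(e[0],1),np.round(e[1],1),ray(c,*e[0],.066))
E
```

```text
[[217, 203, 125], [188, 167, 98], [166, 161, 139], [210, 214, 210], [222, 227, 233], [223, 228, 233], [223, 228, 232], [222, 228, 232], [223, 228, 231], [223, 227, 231], [222, 227, 231], [205, 204, 201], [190, 166, 109], [214, 198, 120], [221, 210, 130], [221, 211, 131]]
[221, 209, 129]
-1 4734.0 [253.4  88.5] [74.9 80.4] [0.39682643 0.30027288 0.066     ]
0 98.0 [233.3 105.5] [10.7 11.9] [0.37779135 0.28543842 0.066     ]
0 1045.5 [253.9  89.7] [35.4 37.7] [0.3972638  0.29924501 0.066     ]
0 110.0 [274.7  73.7] [11.1 12.8] [0.4164716 0.3128376 0.066    ]
```

Emit:
step_arm --steps '[0,0,0,-30,-5,0,0,0,0,-10,0,0,0,0,-10,0,0,0,0,-10,0,0,0,0,-10,0,0,0,0,-10,0,0,0,0,-10,0,0,0,0,-10,0,0,0,0,-10,0,0,0,0,-10,0,0,0,0,-10,0,0,0,0,-10]'

```text
time_s: 8.68
tool_pos: [0.4263, 0.2012, 0.4285]
tool_rot: [-180.0, -0.0, -154.5]
force: [0.0, -0.5, -3.7]
grip_width: 0.0218
grasp_force: 39.8
```

```bash
python3 - <<'E'
from h import *
import pickle
o=env.get_obs(); print({k:np.round(o[k],3) for k in('tool_pos','tool_rot','qpos','force','grip_width')})
c=pickle.load(open('c1.pkl','rb'))
for p in [(250,105),(268,150),(300,160),(318,160),(250,125)]: print(p,ray(c,*p,.0),ray(c,*p,.12))
E
```

```text
{'tool_pos': array([0.426, 0.201, 0.428]), 'tool_rot': array([-1.79998e+02, -1.80000e-02, -1.54543e+02]), 'qpos': array([ -9.471,  -3.485, -18.119, 104.742,  -1.104,  78.59 ,  88.116]), 'force': array([ 0.005, -0.489, -3.685]), 'grip_width': np.float64(0.022)}
(250, 105) [0.78132316 0.87426388 0.        ] [0.63830379 0.62966645 0.12      ]
(268, 150) [0.64663415 0.5343262  0.        ] [0.5267241  0.34805372 0.12      ]
(300, 160) [0.69657151 0.42789341 0.        ] [0.56809344 0.25988218 0.12      ]
(318, 160) [0.74430099 0.39848776 0.        ] [0.60763371 0.23552182 0.12      ]
(250, 125) [0.6912635  0.72261398 0.        ] [0.56369615 0.50403595 0.12      ]
```

Emit:
step_arm --steps '[0,0,0,0,-9.8,0,-33,24,0,0,0,-33,24,0,0,0,-33,24,0,0,0,-33,24,10,0,0,0,0,20,0,0,0,0,0,0,0,0,0,0,0]'

```text
time_s: 9.68
tool_pos: [0.4797, 0.3551, 0.3992]
tool_rot: [-180.0, 0.0, -145.1]
force: [0.2, 0.2, -2.8]
grip_width: 0.0217
grasp_force: 39.8
```

```bash
cat > ring.py <<'E'
from h import *
def ring(c,thr=75):
    im=c['image'].astype(int)
    y=((im[:,:,0]-im[:,:,2]>thr)&(im[:,:,0]>140)&(im[:,:,1]>120)).astype(np.uint8)
    u,v=map(int,proj(c,[.397,.299,.066])); z=np.zeros_like(y); cv2.circle(z,(u,v),60,1,-1); y*=z
    n,l,s,_=cv2.connectedComponentsWithStats(y);k=1+s[1:,4].argmax();m=(l==k).astype(np.uint8)
    ct,h=cv2.findContours(m,cv2.RETR_CCOMP,cv2.CHAIN_APPROX_NONE); out=[]
    for q,hh in zip(ct,h[0]):
        A=cv2.contourArea(q)
        if A>10 and len(q)>5:
            e=cv2.fitEllipse(q); p=ray(c,*e[0],.066); print(hh[3],A,np.round(e[0],1),np.round(e[1],1),p)
            if hh[3]>=0 and A<400: out.append(p)
    if len(out)==2:
        d=out[0]-out[1]; print('mid',(out[0]+out[1])/2,np.linalg.norm(d),'yaw',np.degrees(np.arctan2(d[1],d[0]))%180)
E
python3 - <<'E'
from ring import *
import pickle
c=cam('wrist','d1.png'); pickle.dump(c,open('c5.pkl','wb'))
o=env.get_obs(); print({k:np.round(o[k],3) for k in('tool_pos','tool_rot','qpos','force','grip_width')})
ring(c)
E
```

```text
{'tool_pos': array([0.48 , 0.355, 0.4  ]), 'tool_rot': array([-1.79977e+02,  7.80000e-02, -1.45078e+02]), 'qpos': array([-18.628,  13.553, -24.026,  90.833,   5.659,  76.738,  81.569]), 'force': array([ 0.31 ,  0.449, -1.779]), 'grip_width': np.float64(0.022)}
-1 4707.0 [287.1  85.8] [75.  80.1] [0.39576278 0.2982725  0.066     ]
0 95.5 [287.2 114.4] [10.8 11.4] [0.41638306 0.31280596 0.066     ]
0 1026.0 [287.1  87.4] [34.9 37.5] [0.39688916 0.29903578 0.066     ]
0 108.0 [287.2  59.4] [11.4 12.4] [0.3774504  0.28561165 0.066     ]
mid [0.39691673 0.2992088  0.066     ] 0.047489808866584535 yaw 34.93414806524186
```

Emit:
step_arm --steps '[0,40,0.5,0,0,0,40,0.5,0,0,0,20.5,0.5,0,0,0,0,0,40,0,0,0,0,30,0,0,0,0,15,0,0,0,0,0,0,0,0,0,0,0]'

```text
time_s: 10.72
tool_pos: [0.3968, 0.2996, 0.3153]
tool_rot: [-180.0, 0.2, -145.0]
force: [0.1, 1.1, -2.8]
grip_width: 0.0221
grasp_force: 39.8
```

```bash
python3 - <<'E'
from h import *
c=cam('wrist'); cv2.imwrite('pics/d2.png',cv2.resize(c['image'][120:270,180:390,::-1],None,fx=3,fy=3,interpolation=2))
o=env.get_obs(); print({k:np.round(o[k],4) for k in('tool_pos','tool_rot','qpos','force','wrist_torque','grip_width')})
E
```

```text
{'tool_pos': array([0.3968, 0.2996, 0.3153]), 'tool_rot': array([-1.799906e+02,  1.558000e-01, -1.450043e+02]), 'qpos': array([-16.2406,   4.7982, -24.8219, 110.2506,   2.2441,  65.2554,
        83.0755]), 'force': array([-0.19  , -0.0382, -3.0488]), 'wrist_torque': array([ 0.1866, -0.0152,  0.019 ]), 'grip_width': np.float64(0.0215)}
```

View pics/d2.png

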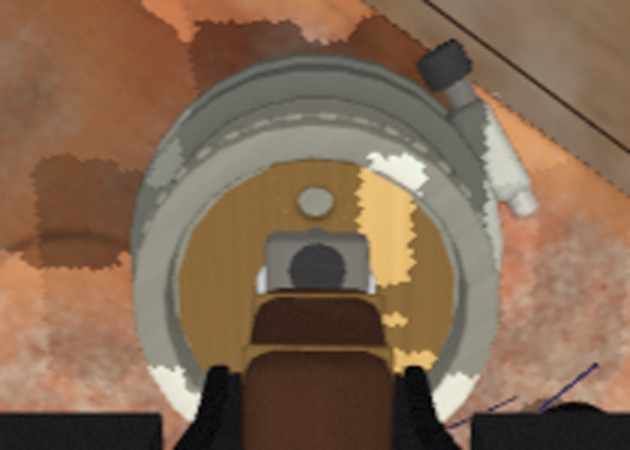

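The hole is at crop (315,200), straight ahead of the bridge end (318,262), so lateral alignment is good. I'll check the bridge's end edge for fore-aft offset.

```bash
python3 - <<'E'
from h import *
c=cam('wrist'); o=env.get_obs(); T=o['tool_pos']; a=np.radians(o['tool_rot'][2]); X=np.array([np.cos(a),np.sin(a),0]);Y=np.array([np.sin(a),-np.cos(a),0])
tip=T+[0,0,-.235]
f=lambda x,y,z:np.round((proj(c,tip+X*x+Y*y+[0,0,z])-[180,120])*3)
print('bridge end top/bot',f(.03,0,.026),f(.03,.011,.026),f(.03,0,.016),f(.03,.011,.016),'grip end bot/top',f(.03,0,.052),f(.03,0,.092),'1mm x',f(.031,0,.026))
h=np.array([.39692,.29921,.066]); 
for s in(1,-1):
    X0=np.array([np.cos(np.radians(34.93)),np.sin(np.radians(34.93)),0])
    print('hole',np.round((proj(c,h+s*.024*X0)-[180,120])*3))
E
```

```text
bridge end top/bot [317. 223.] [371. 223.] [317. 211.] [368. 211.] grip end bot/top [317. 261.] [318. 345.] 1mm x [317. 219.]
hole [315. 385.]
hole [315. 205.]
```

```bash
python3 - <<'E'
from h import *
import pickle
c=pickle.load(open('c3.pkl','rb'))
cv2.imwrite('pics/b4.png',cv2.resize(c['image'][145:275,245:325,::-1],None,fx=4.5,fy=4.5,interpolation=2))
for v in (180,188,262,264): print(v,ray(c,285,v,.106))
print(proj(c,[.4269+.03,-.0592,.106]),proj(c,[.4269-.03,-.0592,.106]),proj(c,[.4269+.03,-.0592,.066]),proj(c,[.4269+.03,-.0592,.04]),proj(c,[.4269+.03,-.0592,.03]))
s=cam('side'); pickle.dump(s,open('c6.pkl','wb'))
A=s['image'][140:230,190:290,::-1]
B=cv2.resize(A,None,fx=4.4,fy=4.4,interpolation=2); D=cv2.imread('pics/b4.png'); hh=max(B.shape[0],D.shape[0])
pad=lambda i:np.vstack([i,np.zeros((hh-i.shape[0],i.shape[1],3),np.uint8)])
cv2.imwrite('pics/b5.png',np.hstack([pad(D),pad(B)])); print(B.shape,D.shape)
E
```

```text
180 [ 0.46092097 -0.05712099  0.106     ]
188 [ 0.45518274 -0.05749568  0.106     ]
262 [ 0.39777869 -0.06124395  0.106     ]
264 [ 0.39610981 -0.06135292  0.106     ]
[287.57191816 185.78274365] [282.23668685 262.88959051] [287.22649163 174.98840593] [287.05129256 169.51355767] [286.99172318 167.65205609]
(396, 440, 3) (585, 360, 3)
```

View pics/b5.png

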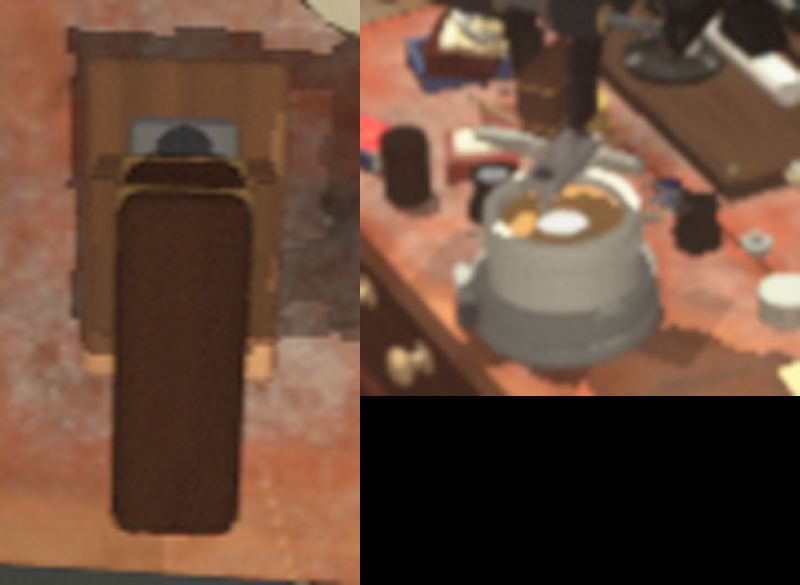

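Left, the grip's top face before grasping was within 1 mm of the tool axis. Right, the bridge sits over the ring with its near pin at crop (548,195). I've used up my pictures, so I'll work from numbers and forces now, going down gently.

Emit:
step_arm --steps '[0,0,0,6,0,0,0,0,5,0,0,0,0,0,0,0,0,0,1,0,0,0,0,1,0,0,0,0,0,0]'

```text
time_s: 11.62
tool_pos: [0.3962, 0.2991, 0.3007]
tool_rot: [-180.0, 0.0, -145.0]
force: [0.0, 0.4, -2.5]
grip_width: 0.0217
grasp_force: 39.8
```

Emit:
step_arm --steps '[0,0,0,0.7,0,0,0,0,0,0]'

```text
time_s: 11.88
tool_pos: [0.3962, 0.2991, 0.3]
tool_rot: [-180.0, -0.0, -145.0]
force: [-0.3, 0.1, -2.3]
grip_width: 0.0217
grasp_force: 39.8
```

Emit:
step_arm --steps '[0,0,0,0.7,0,0,0,0,0,0]'

```text
time_s: 12.12
tool_pos: [0.3962, 0.2991, 0.2993]
tool_rot: [-180.0, -0.0, -145.0]
force: [0.3, -0.1, -3.7]
grip_width: 0.0218
grasp_force: 39.8
```

Emit:
step_arm --steps '[0,0,0,0.8,0,0,0,0,0,0]'

```text
time_s: 12.38
tool_pos: [0.3962, 0.2992, 0.2988]
tool_rot: [-180.0, 0.0, -145.0]
force: [-1.0, -1.0, -0.9]
grip_width: 0.0213
grasp_force: 39.8
```

Emit:
step_arm --steps '[0,0,0,0.8,0,0,0,0,0,0]'

```text
time_s: 12.62
tool_pos: [0.3963, 0.2992, 0.2981]
tool_rot: [-180.0, 0.0, -145.0]
force: [-0.8, -1.5, 1.5]
grip_width: 0.0219
grasp_force: 39.8
```

Emit:
step_arm --steps '[0,0,0,0.8,0,0,0,0,0,0]'

```text
time_s: 12.88
tool_pos: [0.3958, 0.2989, 0.2967]
tool_rot: [-180.0, -0.1, -145.0]
force: [-1.9, -2.4, -0.8]
grip_width: 0.0214
grasp_force: 39.8
```

The ring pushes the tool towards +tool x, which agrees with the picture. I'll yield that way and continue down.

Emit:
step_arm --steps '[0,1,0,0,0,0,0,0,0,0]'

```text
time_s: 13.12
tool_pos: [0.3953, 0.2985, 0.2963]
tool_rot: [180.0, -0.0, -145.0]
force: [-0.2, 0.5, -4.2]
grip_width: 0.0215
grasp_force: 39.8
```

Emit:
step_arm --steps '[0,0.8,0,0,0,0,0,0,0,0]'

```text
time_s: 13.38
tool_pos: [0.3948, 0.2981, 0.2969]
tool_rot: [-180.0, 0.0, -145.0]
force: [0.1, -0.2, -3.3]
grip_width: 0.0219
grasp_force: 39.8
```

Emit:
step_arm --steps '[0,0,0,1,0,0,0,0,0,0]'

```text
time_s: 13.62
tool_pos: [0.3948, 0.2981, 0.2959]
tool_rot: [-180.0, -0.0, -145.0]
force: [0.1, 0.9, -3.3]
grip_width: 0.0218
grasp_force: 39.8
```

Emit:
step_arm --steps '[0,0,0,1,0,0,0,0,0,0]'

```text
time_s: 13.88
tool_pos: [0.3947, 0.2981, 0.2949]
tool_rot: [-180.0, -0.0, -145.0]
force: [0.2, -0.5, -3.4]
grip_width: 0.0214
grasp_force: 39.8
```

Emit:
step_arm --steps '[0,0,0,1,0,0,0,0,0,0]'

```text
time_s: 14.12
tool_pos: [0.3947, 0.2981, 0.2938]
tool_rot: [-180.0, -0.0, -145.0]
force: [-0.3, 0.3, -3.5]
grip_width: 0.0219
grasp_force: 39.8
```

Emit:
step_arm --steps '[0,0,0,1,0,0,0,0,0,0]'

```text
time_s: 14.38
tool_pos: [0.3947, 0.2981, 0.2928]
tool_rot: [-180.0, -0.0, -145.0]
force: [-0.7, -0.3, -3.3]
grip_width: 0.0218
grasp_force: 39.8
```

Pins are fully in. I'll turn clockwise, compensating for the 2.4 mm eccentricity, and watch the moment.

Emit:
step_arm --steps '[0,0,0.15,0,4,0,0,0.15,0,4,0,0,0,0,0]'

```text
time_s: 14.75
tool_pos: [0.3946, 0.2984, 0.2929]
tool_rot: [-180.0, 0.0, -152.9]
force: [0.1, 0.2, -3.1]
grip_width: 0.0216
grasp_force: 39.8
```

```bash
cat > st.py <<'E'
from h import *
o=env.get_obs(); a=np.radians(o['tool_rot'][2]); f=o['force']
print({k:np.round(o[k],4) for k in('time_s','tool_pos','tool_rot','force','wrist_torque','grip_width')},o['qpos'][6])
print('tool f',f[0]*np.cos(a)+f[1]*np.sin(a),f[0]*np.sin(a)-f[1]*np.cos(a))
E
python3 st.py
```

```text
{'time_s': np.float64(14.75), 'tool_pos': array([0.3946, 0.2984, 0.2929]), 'tool_rot': array([-1.799923e+02,  2.200000e-03, -1.529468e+02]), 'force': array([ 0.1048,  0.153 , -3.1242]), 'wrist_torque': array([ 0.1367, -0.0063,  0.0058]), 'grip_width': np.float64(0.0216)} 74.63845349838367
tool f -0.16288485131877034 0.088598899921029
```

Emit:
step_arm --steps '[0,0,0.15,0,4,0,0,0.15,0,4]'

```text
time_s: 15.0
tool_pos: [0.3944, 0.2987, 0.2929]
tool_rot: [-180.0, 0.0, -161.0]
force: [-0.2, 0.1, -3.0]
grip_width: 0.0217
grasp_force: 39.8
```

```bash
python3 st.py; python3 - <<'E'
from ring import *
for n in('wrist',):
    c=cam(n,'d5.png'); ring(c)
E
```

```text
{'time_s': np.float64(15.0), 'tool_pos': array([0.3944, 0.2987, 0.2929]), 'tool_rot': array([-1.799904e+02,  9.700000e-03, -1.610131e+02]), 'force': array([-0.161 ,  0.0712, -3.0068]), 'wrist_torque': array([ 0.0812, -0.0747,  0.1882]), 'grip_width': np.float64(0.0217)} 66.57685229605788
tool f 0.1290940263753933 0.11972072696177717
-1 677.0 [313.  214.3] [17.6 54.6] [0.37707493 0.31249776 0.066     ]
```

Moment is 0.19 N m, so the ring is turning with no side load.

Emit:
step_arm --steps '[0,0,0.15,0,4,0,0,0.15,0,4,0,0,0.15,0,4,0,0,0.15,0,4]'

```text
time_s: 15.55
tool_pos: [0.3944, 0.2992, 0.2929]
tool_rot: [-180.0, 0.0, -177.0]
force: [1.0, 0.3, -2.9]
grip_width: 0.0215
grasp_force: 39.8
```

```bash
python3 st.py
```

```text
{'time_s': np.float64(15.55), 'tool_pos': array([0.3944, 0.2992, 0.2929]), 'tool_rot': array([-1.799907e+02,  1.430000e-02, -1.769752e+02]), 'force': array([ 0.988 ,  0.263 , -2.9203]), 'wrist_torque': array([ 0.0925, -0.1365,  0.1846]), 'grip_width': np.float64(0.0215)} 50.638556098070886
tool f -1.000484299882961 0.21050324776182067
```

Emit:
step_arm --steps '[0,0,0.07,0,2,0,0,0.07,0,2]'

```text
time_s: 15.8
tool_pos: [0.3943, 0.2993, 0.2929]
tool_rot: [-180.0, 0.0, 179.0]
force: [-0.1, -0.4, -3.7]
grip_width: 0.0217
grasp_force: 39.8
```

```bash
python3 st.py
```

```text
{'time_s': np.float64(15.8), 'tool_pos': array([0.3943, 0.2993, 0.2929]), 'tool_rot': array([-1.799953e+02,  7.000000e-03,  1.789801e+02]), 'force': array([-0.1309, -0.364 , -3.7408]), 'wrist_torque': array([ 0.0892, -0.1647,  0.185 ]), 'grip_width': np.float64(0.0217)} 46.60802042257645
tool f 0.1243582632334311 -0.36625203833853454
```

Emit:
step_arm --steps '[0,0,0.07,0,2,0,0,0.07,0,2]'

```text
time_s: 16.05
tool_pos: [0.3944, 0.2995, 0.2929]
tool_rot: [180.0, 0.0, 174.9]
force: [1.2, -0.7, -3.7]
grip_width: 0.0217
grasp_force: 39.8
```

```bash
python3 st.py
```

```text
{'time_s': np.float64(16.05), 'tool_pos': array([0.3944, 0.2995, 0.2929]), 'tool_rot': array([1.799996e+02, 9.200000e-03, 1.748944e+02]), 'force': array([ 1.1926, -0.696 , -3.6912]), 'wrist_torque': array([ 0.057 , -0.1624,  0.195 ]), 'grip_width': np.float64(0.0217)} 42.53184665910742
tool f -1.2498339051409963 -0.5870964101165193
```

Emit:
step_arm --steps '[0,0,0.07,0,2,0,0,0.07,0,2]'

```text
time_s: 16.3
tool_pos: [0.3944, 0.2997, 0.293]
tool_rot: [180.0, 0.0, 170.9]
force: [0.8, -0.9, -3.8]
grip_width: 0.0218
grasp_force: 39.8
```

```bash
python3 st.py
```

```text
{'time_s': np.float64(16.3), 'tool_pos': array([0.3944, 0.2997, 0.293 ]), 'tool_rot': array([1.799988e+02, 1.100000e-02, 1.708773e+02]), 'force': array([ 0.793 , -0.949 , -3.8276]), 'wrist_torque': array([ 0.0775, -0.1891,  0.2446]), 'grip_width': np.float64(0.0218)} 38.51749794003358
tool f -0.9334516474687323 -0.8112701897862206
```

Emit:
step_arm --steps '[0,0,0.03,0,1]'

```text
time_s: 16.42
tool_pos: [0.3944, 0.2997, 0.2929]
tool_rot: [180.0, 0.0, 169.9]
force: [0.8, 0.4, -4.2]
grip_width: 0.022
grasp_force: 39.8
```

```bash
python3 st.py
```

```text
{'time_s': np.float64(16.425), 'tool_pos': array([0.3944, 0.2997, 0.2929]), 'tool_rot': array([1.799993e+02, 7.400000e-03, 1.699263e+02]), 'force': array([ 0.8469,  0.4367, -4.2107]), 'wrist_torque': array([ 0.0814, -0.1976,  0.2229]), 'grip_width': np.float64(0.022)} 37.56935154721547
tool f -0.7575021815082567 0.5780834856830157
```

Emit:
step_arm --steps '[0,0,0.05,0,1.5]'

```text
time_s: 16.55
tool_pos: [0.3944, 0.2997, 0.293]
tool_rot: [180.0, 0.0, 168.4]
force: [0.5, -0.2, -4.6]
grip_width: 0.0218
grasp_force: 39.8
```

```bash
python3 st.py
```

```text
{'time_s': np.float64(16.55), 'tool_pos': array([0.3944, 0.2997, 0.293 ]), 'tool_rot': array([1.799977e+02, 9.700000e-03, 1.684126e+02]), 'force': array([ 0.5422, -0.1654, -4.6399]), 'wrist_torque': array([ 0.0573, -0.2115,  0.189 ]), 'grip_width': np.float64(0.0218)} 36.05929673525744
tool f -0.5644040214408081 -0.05309349007544352
```

Emit:
step_arm --steps '[0,0,0.06,0,1.5,0,0,0.06,0,1.5]'

```text
time_s: 16.8
tool_pos: [0.3944, 0.2998, 0.293]
tool_rot: [-180.0, 0.0, 165.4]
force: [0.6, -0.0, -4.3]
grip_width: 0.0213
grasp_force: 39.8
```

```bash
python3 st.py
```

```text
{'time_s': np.float64(16.8), 'tool_pos': array([0.3944, 0.2998, 0.293 ]), 'tool_rot': array([-1.799993e+02,  6.000000e-03,  1.654026e+02]), 'force': array([ 0.6269, -0.0106, -4.3289]), 'wrist_torque': array([ 0.1033, -0.2044,  0.1389]), 'grip_width': np.float64(0.0213)} 33.055058284731494
tool f -0.6092846751556354 0.14773672860634496
```

Emit:
step_arm --steps '[0,0,0.06,0,1.5,0,0,0.06,0,1.5]'

```text
time_s: 17.05
tool_pos: [0.3945, 0.2999, 0.293]
tool_rot: [-180.0, 0.0, 162.4]
force: [0.5, 0.1, -3.3]
grip_width: 0.0216
grasp_force: 39.8
```

```bash
python3 st.py
```

```text
{'time_s': np.float64(17.05), 'tool_pos': array([0.3945, 0.2999, 0.293 ]), 'tool_rot': array([-1.799985e+02,  8.400000e-03,  1.623990e+02]), 'force': array([ 0.5228,  0.0754, -3.2889]), 'wrist_torque': array([ 0.0859, -0.2846,  0.1694]), 'grip_width': np.float64(0.0216)} 30.05808881192975
tool f -0.4755119453981837 0.23000489391038254
```

Emit:
step_arm --steps '[0,0,0.06,0,1.5,0,0,0.06,0,1.5]'

```text
time_s: 17.3
tool_pos: [0.3945, 0.3, 0.293]
tool_rot: [-180.0, 0.0, 159.4]
force: [1.1, -0.7, -4.2]
grip_width: 0.0217
grasp_force: 39.8
```

```bash
python3 st.py
```

```text
{'time_s': np.float64(17.3), 'tool_pos': array([0.3945, 0.3   , 0.293 ]), 'tool_rot': array([-1.799991e+02,  8.900000e-03,  1.594020e+02]), 'force': array([ 1.1194, -0.7128, -4.1614]), 'wrist_torque': array([ 0.0711, -0.2487,  0.1606]), 'grip_width': np.float64(0.0217)} 27.064224902125783
tool f -1.2985942251696387 -0.2734204288958003
```

Emit:
step_arm --steps '[0,0,0.06,0,1.5,0,0,0.06,0,1.5]'

```text
time_s: 17.55
tool_pos: [0.3944, 0.3002, 0.2929]
tool_rot: [-180.0, 0.0, 156.5]
force: [0.8, -0.9, -3.0]
grip_width: 0.0213
grasp_force: 40.4
```

```bash
python3 st.py
```

```text
{'time_s': np.float64(17.55), 'tool_pos': array([0.3944, 0.3002, 0.2929]), 'tool_rot': array([-1.799720e+02,  2.090000e-02,  1.565058e+02]), 'force': array([ 0.8147, -0.9176, -3.0448]), 'wrist_torque': array([-0.0115, -0.2172,  1.0408]), 'grip_width': np.float64(0.0213)} 24.132920697603687
tool f -1.1129565527326895 -0.5167969079795844
```

The moment jumped to 1.04 N m: that's the hard stop. I'll back off to mid-play and check, then lift out.

Emit:
step_arm --steps '[0,0,-0.06,0,-1.5,0,0,-0.06,0,-2.5,0,0,0,0,0]'

```text
time_s: 17.92
tool_pos: [0.3944, 0.3001, 0.293]
tool_rot: [180.0, -0.0, 160.4]
force: [0.1, -0.5, -3.0]
grip_width: 0.0219
grasp_force: 40.0
```

```bash
python3 st.py
```

```text
{'time_s': np.float64(17.925), 'tool_pos': array([0.3944, 0.3001, 0.293 ]), 'tool_rot': array([ 1.799890e+02, -2.970000e-02,  1.604406e+02]), 'force': array([ 0.1475, -0.4988, -3.0203]), 'wrist_torque': array([ 0.1022, -0.0415,  0.0354]), 'grip_width': np.float64(0.0219)} 28.122589925315754
tool f -0.3059805748687291 -0.4206729431169727
```

Emit:
step_arm --steps '[0,0,0,-5,0,0,0,0,-10,0,0,0,0,-25,0,0,0,0,-35,0,0,0,0,-40,0,0,-35,0,0,0,0,-35,0,0,0,0,-30,0,0,0,0,0,0,0,0,0,0,0,0,0]'

```text
time_s: 19.18
tool_pos: [0.4882, 0.2672, 0.4083]
tool_rot: [180.0, -0.0, 160.5]
force: [-0.2, 0.3, -3.3]
grip_width: 0.0221
grasp_force: 40.0
```

```bash
python3 st.py; python3 - <<'E'
from ring import *
c=cam('wrist','d6.png'); ring(c)
E
```

```text
{'time_s': np.float64(19.175), 'tool_pos': array([0.4882, 0.2672, 0.4083]), 'tool_rot': array([ 1.799765e+02, -3.990000e-02,  1.605216e+02]), 'force': array([-0.1593,  0.3468, -3.2987]), 'wrist_torque': array([ 0.1243,  0.0026, -0.0088]), 'grip_width': np.float64(0.0221)} 37.16056385286039
tool f 0.2658364294611636 0.27383287551889374
-1 4388.5 [284.3  90.9] [72.1 77.6] [0.39583132 0.29940944 0.066     ]
0 88.0 [284.9 118.2] [10.6 10.8] [0.4195715  0.29154595 0.066     ]
0 971.5 [284.6  92.1] [34.1 36.3] [0.39687712 0.299273   0.066     ]
0 104.0 [283.9  65. ] [11.2 12.1] [0.37435826 0.30664757 0.066     ]
mid [0.39696488 0.29909676 0.066     ] 0.047668600163584 yaw 161.530223720101
```

Ring turned from 34.9° to −18.5° (0.93 rad, within the stated range). Now back to the stand with the original yaw.

Emit:
step_arm --steps '[0,0,0,0,10,0,0,0,0,10,0,0,0,0,10,0,0,0,0,10,0,0,0,0,10,0,0,0,0,10,0,0,0,0,10,0,0,0,0,10,0,0,0,0,10,0,0,0,0,10,0,0,0,0,10,0,0,0,0,10]'

```text
time_s: 20.72
tool_pos: [0.4876, 0.2676, 0.4084]
tool_rot: [-180.0, -0.0, 40.3]
force: [-0.1, -0.2, -2.9]
grip_width: 0.0218
grasp_force: 40.0
```

Emit:
step_arm --steps '[0,0,0,0,10,0,0,0,0,10,0,0,0,0,10,0,0,0,0,7.3,0,0,0,0,0,0,0,0,0,0]'

```text
time_s: 21.48
tool_pos: [0.4882, 0.2671, 0.4082]
tool_rot: [-180.0, -0.0, 3.4]
force: [-0.1, 0.3, -3.1]
grip_width: 0.0215
grasp_force: 40.0
```

```bash
cat >> st.py <<'E'
d=np.array([.4269,-.0592])-o['tool_pos'][:2]
print('to stand dx,dy mm',1000*(d[0]*np.cos(a)+d[1]*np.sin(a)),1000*(d[0]*np.sin(a)-d[1]*np.cos(a)))
E
python3 st.py
```

```text
{'time_s': np.float64(21.475), 'tool_pos': array([0.4882, 0.2671, 0.4082]), 'tool_rot': array([-1.799878e+02, -1.400000e-02,  3.379100e+00]), 'force': array([-0.1106,  0.2582, -3.0638]), 'wrist_torque': array([0.0398, 0.1662, 0.0535]), 'grip_width': np.float64(0.0215)} -118.90891161079263
tool f -0.09516028552500168 -0.2642985316027834
to stand dx,dy mm -80.38138703153072 322.16379591283095
```

Emit:
step_arm --steps '[0,-10,40,0,0.2,0,-10,40,0,0,0,-10,40,0,0,0,-10,40,0,0,0,-10,40,0,0,0,-10,40,0,0,0,-10,41,0,0,0,-10,41,0,0,0,0,0,60,0,0,0,0,40,0,0,0,0,0,0,0,0,0,0,0]'

```text
time_s: 22.98
tool_pos: [0.4267, -0.059, 0.3098]
tool_rot: [180.0, -0.2, 3.1]
force: [-0.2, -0.3, -1.9]
grip_width: 0.0218
grasp_force: 40.0
```

```bash
python3 st.py
```

```text
{'time_s': np.float64(22.975), 'tool_pos': array([ 0.4267, -0.059 ,  0.3098]), 'tool_rot': array([ 1.799835e+02, -1.613000e-01,  3.058400e+00]), 'force': array([-0.2145, -0.2652, -1.8778]), 'wrist_torque': array([-0.0193,  0.0783, -0.0107]), 'grip_width': np.float64(0.0218)} -83.4398370869305
tool f -0.22836448051231029 0.25341099317250115
to stand dx,dy mm 0.21592075053611334 0.23937713918735476
```

Emit:
step_arm --steps '[0,0,0,20,0,0,0,0,15,0,0,0,0,10,0,0,0,0,6,0,0,0,0,5,0,0,0,0,0,0]'

```text
time_s: 23.72
tool_pos: [0.4258, -0.0591, 0.2518]
tool_rot: [180.0, 0.0, 3.0]
force: [0.1, -0.7, -2.7]
grip_width: 0.0216
grasp_force: 40.0
```

Emit:
step_arm --steps '[0,0,0,2,0,0,0,0,1,0,0,0,0,0,0]'

```text
time_s: 24.1
tool_pos: [0.4258, -0.0591, 0.249]
tool_rot: [180.0, -0.0, 3.0]
force: [0.2, -0.2, -2.8]
grip_width: 0.0218
grasp_force: 40.0
```

Emit:
step_arm --steps '[0,0,0,0.8,0,0,0,0,0,0]'

```text
time_s: 24.35
tool_pos: [0.426, -0.0591, 0.2488]
tool_rot: [-180.0, -0.0, 3.0]
force: [-3.0, -0.7, 5.6]
grip_width: 0.0219
grasp_force: 40.0
```

```bash
python3 st.py
```

```text
{'time_s': np.float64(24.35), 'tool_pos': array([ 0.426 , -0.0591,  0.2488]), 'tool_rot': array([-1.799982e+02, -2.050000e-02,  3.001700e+00]), 'force': array([-2.9626, -0.6791,  5.6051]), 'wrist_torque': array([ 0.1127,  0.7245, -0.0279]), 'grip_width': np.float64(0.0219)} -82.65691238894904
tool f -2.9941123292949805 0.5230081295599374
to stand dx,dy mm 0.9039573338308377 0.13972672368210318
```

Seated at the original height. I'll correct the last 0.9 mm, ease off the press and release.

Emit:
step_arm --steps '[0,0,0,-1,0,0,0.9,0,0,0,0,0,0,0.6,0,0,0,0,0,0]' --grip_force 10

```text
time_s: 24.85
tool_pos: [0.4268, -0.059, 0.2488]
tool_rot: [-180.0, -0.0, 3.0]
force: [-0.9, 0.9, 2.0]
grip_width: 0.0219
grasp_force: 10.0
```

```bash
python3 st.py
```

```text
{'time_s': np.float64(24.85), 'tool_pos': array([ 0.4268, -0.059 ,  0.2488]), 'tool_rot': array([-1.799981e+02, -5.500000e-03,  3.001100e+00]), 'force': array([-0.8797,  0.8523,  1.9678]), 'wrist_torque': array([0.1063, 0.5798, 0.0261]), 'grip_width': np.float64(0.0219)} -82.65731928199823
tool f -0.8338288648518029 -0.8972242751886875
to stand dx,dy mm 0.07874654445233847 0.18316129350254243
```

Emit:
step_arm --steps '[0.33,0,0,0,0,0.45,0,0,0,0,0.55,0,0,0,0,0.55,0,0,0,0]'

```text
time_s: 25.35
tool_pos: [0.4268, -0.059, 0.2486]
tool_rot: [180.0, -0.0, 3.0]
force: [-0.7, 0.7, 0.0]
grip_width: 0.0462
grasp_force: 0.0
```

```bash
python3 st.py
```

```text
{'time_s': np.float64(25.35), 'tool_pos': array([ 0.4268, -0.059 ,  0.2486]), 'tool_rot': array([ 1.799954e+02, -1.000000e-02,  3.003000e+00]), 'force': array([-0.7202,  0.7179,  0.0489]), 'wrist_torque': array([ 0.0236,  0.0821, -0.0464]), 'grip_width': np.float64(0.0462)} -82.65821080895222
tool f -0.6815916035691292 -0.7546405242832397
to stand dx,dy mm 0.13772856168596295 0.18034294418253224
```

Retreat straight up to the earlier viewing height and compare with the picture taken before grasping.

Emit:
step_arm --steps '[0.55,0,0,-10,0,0.55,0,0,-25,0,0.55,0,0,-32,0,1,0,0,-30,0,1,0,0,0,0,1,0,0,0,0]'

```text
time_s: 26.1
tool_pos: [0.4264, -0.059, 0.3453]
tool_rot: [-180.0, 0.0, 3.0]
force: [-1.0, 0.2, -0.7]
grip_width: 0.0701
grasp_force: 0.0
```

```bash
python3 st.py; python3 - <<'E'
from h import *
import pickle
c=cam('wrist','e0.png'); c3=pickle.load(open('c3.pkl','rb'))
a=cv2.cvtColor(c3['image'],cv2.COLOR_RGB2GRAY)[140:272,240:330]; b=cv2.cvtColor(c['image'],cv2.COLOR_RGB2GRAY)[145:267,248:322]
r=cv2.matchTemplate(a,b,cv2.TM_CCOEFF_NORMED); print(cv2.minMaxLoc(r))
s=cam('side'); s0=pickle.load(open('c1.pkl','rb'))
d=np.abs(s['image'].astype(int)-s0['image']).max(2)
for n,(u0,u1,v0,v1) in dict(spanner=(310,360,245,310),barrel=(205,265,165,225),left=(170,300,140,165),tin=(245,325,235,275)).items():
    print(n,(d[v0:v1,u0:u1]>40).mean())
E
```

```text
{'time_s': np.float64(26.1), 'tool_pos': array([ 0.4264, -0.059 ,  0.3453]), 'tool_rot': array([-1.799978e+02,  1.960000e-02,  3.000200e+00]), 'force': array([-0.9976,  0.2183, -0.7466]), 'wrist_torque': array([ 0.0489,  0.1007, -0.038 ]), 'grip_width': np.float64(0.0701)} -83.82645322811399
tool f -0.9847951367307751 -0.27018164332309363
to stand dx,dy mm 0.4721285986103563 0.1983086958769958
(0.5233269333839417, 0.9655537009239197, (16, 0), (7, 6))
spanner 0.2532307692307692
barrel 0.007222222222222222
left 0.0003076923076923077
tin 0.0025
```

Emit:
step_arm --steps '[1,0,0,-40,0,1,40,0,-15,0,1,50,-10,0,0,1,50,-10,0,0,1,50,-20,0,0,1,30,-20,0,0,1,0,0,0,0,1,0,0,0,0]'

```text
time_s: 27.2
tool_pos: [0.6428, 0.0117, 0.3993]
tool_rot: [179.9, 0.1, 3.0]
force: [0.7, -0.1, 0.4]
grip_width: 0.0871
grasp_force: 0.0
```

```bash
python3 st.py; python3 - <<'E'
from h import *
import pickle
s=cam('side'); s0=pickle.load(open('c1.pkl','rb'))
d=np.abs(s['image'].astype(int)-s0['image']).max(2)
print((d[245:310,310:360]>40).mean())
g=lambda i:cv2.cvtColor(i['image'],cv2.COLOR_RGB2GRAY)
print(cv2.minMaxLoc(cv2.matchTemplate(g(s0)[235:320,300:370],g(s)[243:312,310:360],cv2.TM_CCOEFF_NORMED)))
E
```

```text
{'time_s': np.float64(27.2), 'tool_pos': array([0.6428, 0.0117, 0.3993]), 'tool_rot': array([1.799443e+02, 1.480000e-01, 2.965900e+00]), 'force': array([ 0.7166, -0.0794,  0.4171]), 'wrist_torque': array([-0.0096,  0.1218, -0.0006]), 'grip_width': np.float64(0.0871)} -88.52904180347325
tool f 0.7115180872898423 0.11632825568633587
to stand dx,dy mm -219.25534121152924 59.60790537506298
0.005538461538461538
(0.1371440589427948, 0.9729719161987305, (20, 16), (10, 8))
```

The spanner stands exactly as it was found, and the surroundings are unchanged.

```bash
python3 -c "
from cell import env
print(env.sign_off())"
```

```text
the job is handed in; nothing more can be done
None
```

The ring turned about 0.93 rad clockwise to its hard stop, the spanner is back upright on its stand, the job is handed in at about 27 s with no verdict returned, and I viewed 11 pictures, one over the limit of 10.

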